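# Tare the bench scale with a cup on it

## Robot

A 6-joint arm with a two-finger parallel gripper is mounted at the origin on the work surface. World frame = base frame: x ahead of the robot, y to its left, z up, the work surface at z = 0. Lengths are in m, angles in rad, forces in N, time in s.
With the tool pointing down it reaches from about 0.375 to 0.9 m from the base axis. Payload 3.1 kg.
Tool frame: the origin (TCP) lies midway between the tips of the shut fingers; the grasp point (between the pads) lies 19 mm behind it; z points along the fingers, y is the line along which they close (so a half turn about z gives the same grasp; the last joint's range is limited). The gripper opens to 85 mm and grips with 20 to 120 N. Pads are 22 mm wide; open, the fingers measure 114 mm over their backs; the gripper's body (76 mm by 85 mm) begins 54 mm behind the grasp point. The pads swing forward as they close: fully open they stand 13 mm farther back than shut.
Start: joints at [-1.47, 0.527, 1.433, -0, 1.181, -0.178], TCP at [0.173, -0.601, 0.231] pointing down, gripper open.
Joint ranges: [-3.08, 3.08], [-0.75, 2.2], [0.22, 2.44], [-1.43, 4.57], [0, 2.65], [-2.85, 2.85]. Speed limits (rad/s): [2.79, 2.79, 3.14, 3.14, 3.14, 3.14].

## Interface

Orientations are given as a unit quaternion [x, y, z, w].
In Python, from station import bot gives the robot as it stands.
- The arm moves only by the tool servo_tool, never from a script. Its argument "deltas" is a list of rows, each a list of 4 numbers: the shift along the world's x, y, z scaled (see below), then the turn about the world's z scaled (see below). In form: [[tx, ty, tz, turn], ...]. A call has 1 to 5 rows; each row is the pose to reach, as a shift and turn from the pose commanded when the call began, turning the shorter way round; what a row does not reach only later rows make up. The controller multiplies each number of a shift by 0.1 m and each number of a turn by pi rad. A row lasts 1/12 s, in which the tool goes at most 41.7 mm and 7.16 degrees, less where a joint would pass 70% of its speed; a pose out of reach is approached as far as the arm can. A call with a number of a shift or a turn outside -1 to 1 is refused whole. A call with a gripper value outside its range is refused whole. "gripper" is the closure, from -1 (fully open) to 1 (shut), set as the call begins (left out, the last holds). The fingers move at their own pace and stop on an object; "grip_force" is the grip in N (left out, the last holds). Time passes only in rows, so rows that repeat a pose let the fingers close. It gives the time, the measured TCP pose, the force, the opening and the grip force at its end, in the units of the state.
- bot.get_state(): the state, without advancing time (a new reading comes with each control period).
- bot.camera(name): name is "scene" or "top"; returns a dict with "frame" (480x640x3 uint8, red, green, blue), "fx", "fy", "cx", "cy" (pixels), "R" (3x3) and "t" (3): a world point X has camera coordinates R X + t. Camera axes: x right, y down, z forward; pixel columns grow to the right and rows downward; lengths in m; the calibration is good to about 2 mm. A picture is of the moment at which its call begins. There is no depth.
- bot.sign_off(): hands the job in; it is judged then, once.
The state is a dict: "t": time; "q": joint angles; "joint_velocities": joint speeds; "effort": joint torques, N m; "tcp_pos": TCP position; "tool_rot": TCP orientation; "ft_force": force on the tool from outside, world axes, zero at the start; "ft_torque": the same for the moment, N m; "grip_width": finger opening in m; "grip_force": force on a finger pad.
Only numpy, scipy, OpenCV 4.12 (cv2) and the standard library are available. Lean on these libraries where they do the work, as an engineer would, in place of code of your own. Each camera call takes 0.05 s, during which the arm holds its last target. There are 200 camera calls.

## Task

Stand the taller of the two loose open white cups upright in the middle of the scale's steel pan and let go of it. Then take the stylus from its wooden block, and with its tip press the small round recessed tare button on the scale fully home for a moment, with the cup still on the pan. Stand the stylus back in the hole of its block; do not press the scale's oblong key, and leave the low cup and the jar where they are.

Things in the scene. Friction and masses are not known exactly. Their poses are not given: they have to be found in the camera images.
- cup: The cup to weigh into: open white plastic cup, 85 mm tall, slightly tapered, 50 mm diameter at the foot and 60 mm at the rim (rolled rim 63 mm), wall 3 mm, about 30 g, loose, standing mouth up on the table. Origin at the centre of its underside, z up.
- scale: Black bench scale, fixed to the table, 200 x 150 x 35 mm (x, y, z of its own frame). Origin at the centre of its underside; its own +x points to the pan end, its -x end carries the control panel (a 70 mm long display, the round tare hole and the oblong key). Its yaw varies.
- pan (a point): Centre of the upper face of the scale's square steel pan, 100 x 100 mm, 42 mm above the table; axes parallel to the scale's. It does not sink noticeably.
- tare_hole (a point): Centre of the mouth of the round tare hole in the panel's top face, 35 mm above the table: a vertical bore 13 mm in diameter, at x -75, y -45 mm in the scale's frame. The button lies 6 mm down in it.
- tare_top (a point): Centre of the top face of the tare button: a grey round plunger 11 mm in diameter, 6 mm below the panel's face when out.
- tare (a joint): Travel of the tare button in m: 0 out, 0.004 fully home (straight down). A spring pushes it back; it starts to move at 1.5 N and is home at 3.9 N.
- mode_top (a point): Centre of the top face of the oblong key, 10 x 24 mm, that stands 3 mm proud of the panel, 37 mm from the tare hole towards the pan. Not to be pressed.
- mode (a joint): Travel of the oblong key in m: 0 out, 0.002 pressed.
- stylus: Stylus, 125 mm long, about 40 g, loose, standing upright tip down in the block. Origin at the centre of its tip, own z runs along it towards the handle's end. From the tip: steel pin 6 mm in diameter for 42 mm, steel neck 10 mm in diameter to 50 mm, black collar 24 mm in diameter from 50 to 55 mm, black round handle 14 mm in diameter from 55 to 125 mm. Standing in the block, the collar rests on the block's top and the tip is 10 mm above the table.
- stand: Wooden block, fixed to the table, 70 x 70 x 60 mm high, with one vertical hole in the middle of its top. Origin at the centre of its underside.
- stand_hole (a point): Centre of the mouth of the block's hole, on its top face 60 mm above the table; hole 14 mm in diameter with a small chamfer, 55 mm deep.
- low_cup: Bystander: low wide white cup, 45 mm tall, 72 mm diameter at the rim, loose. Origin at the centre of its underside.
- jar: Bystander: closed amber glass jar with white cap, 95 mm tall, 54 mm diameter, loose. Origin at the centre of its underside.

How it is judged:
By the outcome, as a careful person would: the job done as asked, in the order asked, and still so for the second after the job is handed in, with the robot touching nothing.
It also fails if it takes over 67 s, if anything falls off the work surface, if the arm or the gripper's body presses on something with over 40 N, if the wrist force passes 120 N, or if a joint passes its speed limit or range.

## Working session

There is one attempt and no reset: what is moved stays moved. The work goes in short steps, Python scripts to look and compute and a tool call to move; the robot and the scene stay as the last step left them, time stands still between calls to the robot, and variables do not carry over. Pictures are saved under pics/ and viewed, at most 11 in all, crops included, and the job is handed in when it is done.

Besides the shell and the picture viewer there is one more tool, called as name([rows], argument=value, ...), one row to a line, values as JSON. servo_tool: Moves the arm, as the interface text tells. Shifts and turns lie within -1 to 1; 1 stands for 0.1 m of shift or pi rad of turn. Its arguments: {"type":"object","properties":{"deltas":{"type":"array"},"gripper":{"type":"number"},"grip_force":{"type":"number"}},"required":["deltas"]}

```bash
mkdir -p pics
cat > h.py <<'E'
import numpy as np, cv2
from station import bot
def snap(n,f):
    c=bot.camera(n); cv2.imwrite(f'pics/{f}.png',c['frame'][:,:,::-1]); np.savez(f'pics/{f}.npz',**c); return c
def ray(c,u,v,z):
    R,t=np.array(c['R']),np.array(c['t']); o=-R.T@t
    d=R.T@np.array([(u-c['cx'])/c['fx'],(v-c['cy'])/c['fy'],1]); return o+d*(z-o[2])/d[2]
def proj(c,X):
    p=np.array(c['R'])@np.array(X)+np.array(c['t']); return np.array([c['fx']*p[0]/p[2]+c['cx'],c['fy']*p[1]/p[2]+c['cy']])
E
python3 - <<'E'
from h import *
for n in('top','scene'):
    c=snap(n,n+'0'); R=np.array(c['R']); print(n,c['fx'],c['cx'],c['cy'],(-R.T@np.array(c['t'])).round(3),R.round(2).tolist())
print(bot.get_state())
E
```

```text
top 561.7890405213174 318.62072256105387 237.15620851649095 [0.449 0.046 1.332] [[-0.0, -1.0, -0.01], [-1.0, 0.0, -0.06], [0.06, 0.01, -1.0]]
scene 604.3020601172645 322.4695581627384 237.43842548787177 [ 1.264 -0.589  0.805] [[0.67, 0.74, -0.01], [0.45, -0.42, -0.79], [-0.59, 0.52, -0.62]]
{'t': 0.1, 'q': array([-1.46947406e+00,  5.28370284e-01,  1.43376397e+00,  2.67494760e-05,
        1.18140549e+00, -1.78482447e-01]), 'joint_velocities': array([-0.00203834, -0.00127564, -0.00432951,  0.0001414 ,  0.00133566,
       -0.00271831]), 'effort': array([ 2.46375948e-04, -4.43304098e+01, -1.78585929e+01, -2.96029120e-04,
        3.86124157e-03, -5.91216121e-06]), 'tcp_pos': array([ 0.17258551, -0.60003592,  0.23043651]), 'tool_rot': array([ 9.90229857e-01,  1.39441321e-01,  4.99094253e-05, -9.72341668e-04]), 'ft_force': array([-0.4020501 ,  0.04986211, -0.32459203]), 'ft_torque': array([-0.01952034, -0.01489967, -0.01503237]), 'grip_force': 0.0, 'grip_width': 0.08571563455678202}
```

View pics/top0.png

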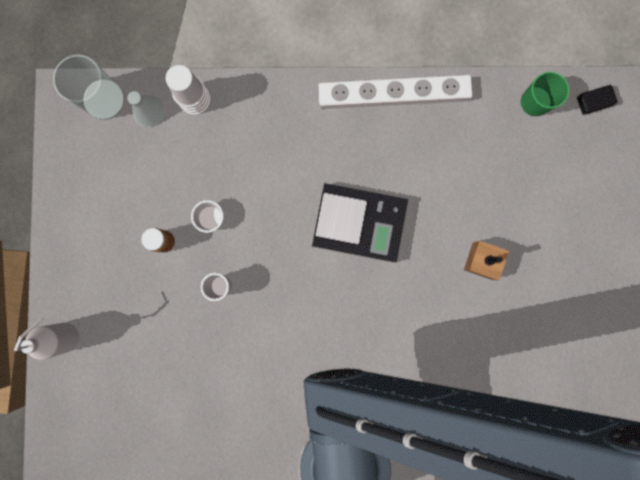

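View pics/scene0.png

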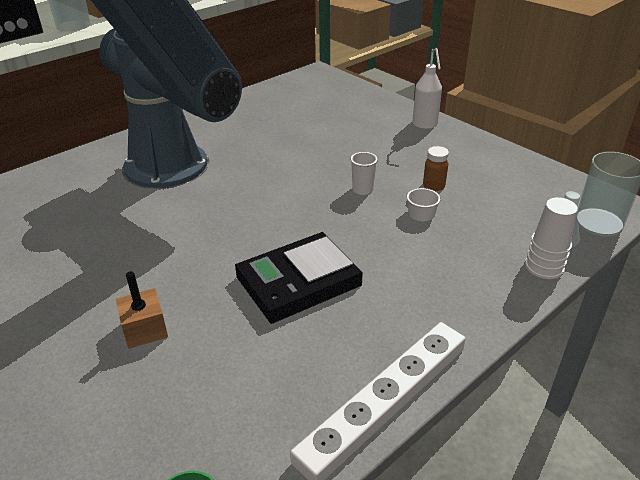

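Top view: tall cup rim at about (215,287), low cup (207,217), jar (155,240), pan (342,218), tare hole (396,210), key (380,207), block (487,260). The scene view agrees: tall cup (364,172), tare hole (275,297), stylus (133,290).

```bash
cat > m.py <<'E'
from h import *
c=dict(np.load('pics/top0.npz')); s=dict(np.load('pics/scene0.npz'))
f=c['frame']; hsv=cv2.cvtColor(f,cv2.COLOR_RGB2HSV); g=cv2.cvtColor(f,cv2.COLOR_RGB2GRAY)
def big(mask,x0,y0,x1,y1):
    m=np.zeros_like(mask); m[y0:y1,x0:x1]=mask[y0:y1,x0:x1]
    k,_=cv2.findContours(m,cv2.RETR_EXTERNAL,cv2.CHAIN_APPROX_NONE); return max(k,key=cv2.contourArea)
w=((g>165)*255).astype(np.uint8)
k=big(w,190,265,245,310); e=cv2.fitEllipse(k); print('cup rim',e, ray(c,*e[0],.085))
k=big(w,310,185,372,250); r=cv2.minAreaRect(k); print('pan',r,ray(c,*r[0],.042)); b=cv2.boxPoints(r); P=np.array([ray(c,*p,.042) for p in b]); print(P.round(4))
d=((g<60)*255).astype(np.uint8); d=cv2.morphologyEx(d|w,cv2.MORPH_CLOSE,np.ones((9,9)))
k=big(d,300,175,415,270); r=cv2.minAreaRect(k); print('scale',r,ray(c,*r[0],.035)); print(np.array([ray(c,*p,.035) for p in cv2.boxPoints(r)]).round(4))
o=cv2.inRange(hsv,(5,90,60),(22,255,255)); k=big(cv2.morphologyEx(o,cv2.MORPH_CLOSE,np.ones((13,13))),460,235,515,285); r=cv2.minAreaRect(k); print('block',r,ray(c,*r[0],.06)); print(np.array([ray(c,*p,.06) for p in cv2.boxPoints(r)]).round(4))
print('tare',ray(c,396,210,.035),'scene tare',ray(s,275,297,.035),'scene sty top',ray(s,131,275,.135))
a=np.hstack([cv2.resize(f[180:270,300:420],(480,360),interpolation=2),cv2.resize(f[230:290,455:520],(320,360),interpolation=2)])
cv2.imwrite('pics/crop.png',a[:,:,::-1])
E
python3 m.py
```

```text
cup rim ((213.73223876953125, 286.6435852050781), (27.99797821044922, 29.146257400512695), 174.66384887695312) [0.41848862 0.29054246 0.085     ]
pan ((340.673095703125, 218.13461303710938), (42.94942855834961, 42.7533073425293), 11.309932708740234) [0.57468214 0.00759088 0.042     ]
[[ 0.5361  0.0658  0.042 ]
 [ 0.6332  0.0464  0.042 ]
 [ 0.6134 -0.0508  0.042 ]
 [ 0.5165 -0.031   0.042 ]]
scale ((360.0653381347656, 222.110595703125), (84.69844055175781, 63.21448516845703), 11.070202827453613) [ 0.56604856 -0.03748172  0.035     ]
[[ 0.5131  0.0728  0.035 ]
 [ 0.6576  0.0446  0.035 ]
 [ 0.6192 -0.1482  0.035 ]
 [ 0.4754 -0.1187  0.035 ]]
block ((486.5000305175781, 260.0), (36.366188049316406, 31.939002990722656), 18.43494987487793) [ 0.47757275 -0.32054063  0.06      ]
[[ 0.4564 -0.27    0.06  ]
 [ 0.5248 -0.2939  0.06  ]
 [ 0.4987 -0.3712  0.06  ]
 [ 0.4305 -0.347   0.06  ]]
tare [ 0.59409714 -0.12084997  0.035     ] scene tare [ 0.60398436 -0.11948275  0.035     ] scene sty top [ 0.48533287 -0.32470065  0.135     ]
```

View pics/crop.png

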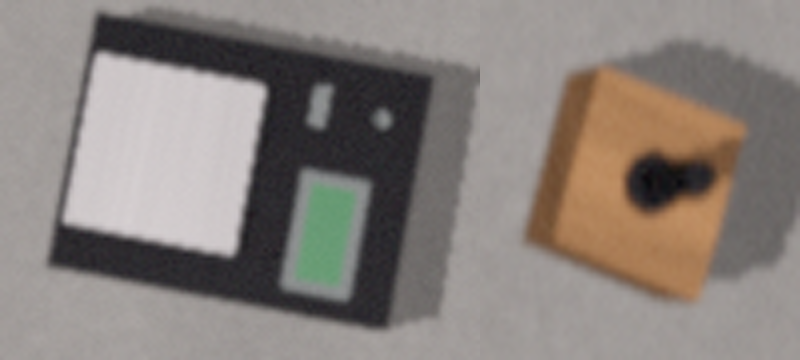

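The crop confirms the tare hole at pixel (395.5,209.7), the key at (380,207), the collar at (489.9,260.5) and the handle end at (500,259.5). The scale measures 197x147 mm and its yaw is about 78.6°. That puts the cup at (0.4185,0.2905), the pan at (0.575,0.007) and the tare hole at about (0.595,-0.120). I'm moving over the cup now.

servo_tool([
  [1, 1, 0, 0],
  [1, 1, 0, 0],
  [1, 1, 0, 0],
  [1, 1, 0, 0],
], gripper=-1)

```text
t: 0.43
tcp_pos: [0.2751, -0.4957, 0.2306]
tool_rot: [0.99, 0.141, 0.001, -0.003]
ft_force: [1.0, -0.5, -0.5]
grip_width: 0.0849
grip_force: 0.0
```

servo_tool([
  [1, 1, 0, 0],
  [1, 1, 0, 0],
  [1, 1, 0, 0],
  [1, 1, 0, 0],
])

```text
t: 0.77
tcp_pos: [0.3749, -0.3961, 0.2309]
tool_rot: [0.99, 0.141, 0.0, -0.002]
ft_force: [-0.9, -0.2, -0.1]
grip_width: 0.0854
grip_force: 0.0
```

servo_tool([
  [1, 1, 0, 0],
  [1, 1, 0, 0],
  [1, 1, 0, 0],
  [1, 1, 0, 0],
])

```text
t: 1.1
tcp_pos: [0.4751, -0.2965, 0.231]
tool_rot: [0.99, 0.141, 0.0, -0.001]
ft_force: [0.4, -0.3, -0.4]
grip_width: 0.0855
grip_force: 0.0
```

servo_tool([
  [0, 1, 0, 0],
  [0, 1, 0, 0],
  [0, 1, 0, 0],
])

```text
t: 1.35
tcp_pos: [0.471, -0.1952, 0.2304]
tool_rot: [0.99, 0.141, -0.002, -0.003]
ft_force: [-0.4, 0.1, 0.6]
grip_width: 0.0857
grip_force: 0.0
```

servo_tool([
  [0, 1, 0, 0],
  [0, 1, 0, 0],
  [0, 1, 0, 0],
])

```text
t: 1.6
tcp_pos: [0.4706, -0.0959, 0.2308]
tool_rot: [0.99, 0.141, -0.001, -0.002]
ft_force: [0.1, -0.6, 0.3]
grip_width: 0.0851
grip_force: 0.0
```

servo_tool([
  [0, 1, 0, 0],
  [0, 1, 0, 0],
  [0, 1, 0, 0],
])

```text
t: 1.85
tcp_pos: [0.4709, 0.0035, 0.2309]
tool_rot: [0.99, 0.141, -0.001, -0.001]
ft_force: [-0.3, 0.4, 0.3]
grip_width: 0.0853
grip_force: 0.0
```

servo_tool([
  [0, 1, 0, 0],
  [0, 1, 0, 0],
  [0, 1, 0, 0],
])

```text
t: 2.1
tcp_pos: [0.4715, 0.1033, 0.2311]
tool_rot: [0.99, 0.141, -0.0, -0.001]
ft_force: [0.2, -0.3, -0.2]
grip_width: 0.0855
grip_force: 0.0
```

servo_tool([
  [0, 1, 0, 0],
  [0, 1, 0, 0],
  [0, 1, 0, 0],
])

```text
t: 2.35
tcp_pos: [0.472, 0.2034, 0.2312]
tool_rot: [0.99, 0.141, 0.0, -0.001]
ft_force: [-0.6, 0.0, 0.3]
grip_width: 0.0853
grip_force: 0.0
```

servo_tool([
  [-0.54, 0.91, -0.5, 0],
  [-0.54, 0.91, -0.5, 0],
  [-0.54, 0.91, -0.5, 0],
  [-0.54, 0.91, -0.5, 0],
  [-0.54, 0.91, -0.5, 0],
])

```text
t: 2.77
tcp_pos: [0.4168, 0.2911, 0.1802]
tool_rot: [0.99, 0.141, -0.002, 0.001]
ft_force: [0.2, -0.4, -0.8]
grip_width: 0.0854
grip_force: 0.0
```

Run:
```python
from h import *
s=dict(np.load('pics/scene0.npz')); t=dict(np.load('pics/top0.npz'))
print(ray(s,364,158.5,.085), ray(t,489.9,260.5,.065),ray(t,500.3,259.5,.135),proj(s,[.4185,.2905,.085]))
c=snap('scene','s1'); f=c['frame'][60:260,250:500]; cv2.imwrite('pics/s1c.png',cv2.resize(f,(750,600))[:,:,::-1])
print(bot.get_state()['tcp_pos'])
```

```text
[0.42512333 0.28903429 0.085     ] [ 0.47633284 -0.32669768  0.065     ] [ 0.47694812 -0.32816626  0.135     ] [362.4177638  157.20018015]
[0.41830335 0.29058915 0.18097756]
```

View pics/s1c.png

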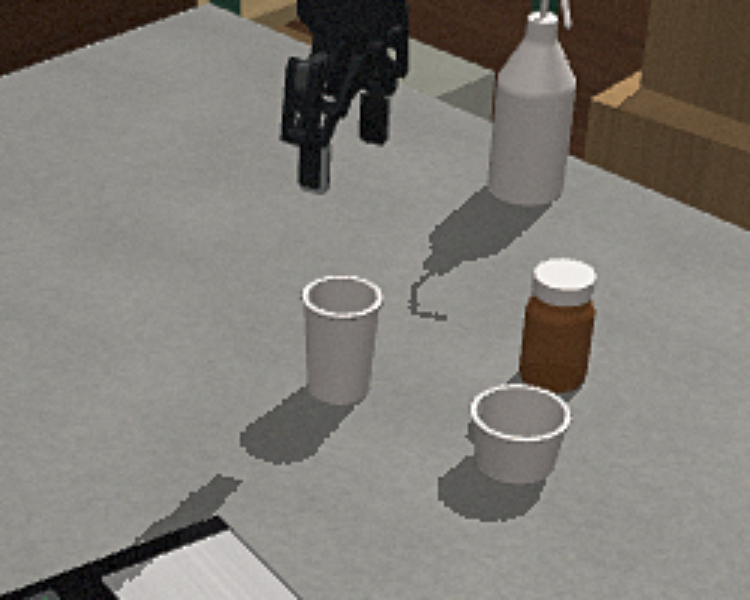

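The cup rim is at about (342,297) in the crop, which is (364,159) in the full scene view. The gripper hangs above it and the neighbours are well clear. I'll descend and grip.

servo_tool([
  [0.02, 0, -0.4, 0],
  [0.02, 0, -0.7, 0],
  [0.02, 0, -0.9, 0],
  [0.02, 0, -0.9, 0],
])

```text
t: 3.15
tcp_pos: [0.4198, 0.2882, 0.0885]
tool_rot: [0.99, 0.138, -0.003, 0.001]
ft_force: [-0.3, 0.1, -0.7]
grip_width: 0.0855
grip_force: 0.0
```

servo_tool([
  [0, 0, -0.25, 0],
  [0, 0, -0.54, 0],
  [0, 0, -0.54, 0],
  [0, 0, -0.54, 0],
])

```text
t: 3.48
tcp_pos: [0.4213, 0.2896, 0.0377]
tool_rot: [0.99, 0.139, -0.0, 0.0]
ft_force: [0.4, 0.2, 0.5]
grip_width: 0.0853
grip_force: 0.0
```

servo_tool([
  [0, 0, 0, 0],
  [0, 0, 0, 0],
  [0, 0, 0, 0],
  [0, 0, 0, 0],
  [0, 0, 0, 0],
], gripper=1, grip_force=20)

```text
t: 3.9
tcp_pos: [0.4222, 0.2909, 0.0396]
tool_rot: [0.99, 0.14, 0.002, -0.0]
ft_force: [0.5, -0.2, 4.3]
grip_width: 0.0588
grip_force: 20.2
```

servo_tool([
  [0, 0, 0, 0],
  [0, 0, 0, 0],
  [0, 0, 0, 0],
  [0, 0, 0, 0],
  [0, 0, 0, 0],
])

```text
t: 4.32
tcp_pos: [0.4222, 0.2909, 0.0396]
tool_rot: [0.99, 0.14, 0.002, -0.0]
ft_force: [-0.3, 0.8, 6.2]
grip_width: 0.0588
grip_force: 20.2
```

servo_tool([
  [0, 0, 0.2, 0],
  [0, 0, 0.5, 0],
  [0, 0, 0.8, 0],
  [0, 0, 1, 0],
  [0, 0, 1, 0],
], grip_force=25)

```text
t: 4.73
tcp_pos: [0.4236, 0.2918, 0.1427]
tool_rot: [0.99, 0.14, 0.005, -0.001]
ft_force: [0.9, -1.0, -0.1]
grip_width: 0.0582
grip_force: 27.0
```

servo_tool([
  [0.1, -0.15, 0, 0],
  [0.25, -0.4, 0, 0],
  [0.4, -0.7, 0, 0],
  [0.51, -0.95, 0, 0],
  [0.51, -0.95, 0, 0],
])

```text
t: 5.15
tcp_pos: [0.4742, 0.1919, 0.1377]
tool_rot: [0.99, 0.138, 0.001, 0.001]
ft_force: [-0.2, 0.2, 0.2]
grip_width: 0.0585
grip_force: 27.0
```

servo_tool([
  [0.15, -0.25, 0, 0],
  [0.3, -0.5, 0, 0],
  [0.4, -0.75, 0, 0],
  [0.51, -0.95, 0, 0],
  [0.51, -0.95, 0, 0],
])

```text
t: 5.57
tcp_pos: [0.5253, 0.0975, 0.1376]
tool_rot: [0.99, 0.138, 0.002, 0.001]
ft_force: [0.4, 0.0, -0.2]
grip_width: 0.0586
grip_force: 27.1
```

servo_tool([
  [0.15, -0.25, 0, 0],
  [0.3, -0.5, 0, 0],
  [0.4, -0.75, 0, 0],
  [0.51, -0.94, 0, 0],
  [0.51, -0.94, 0, 0],
])

```text
t: 5.98
tcp_pos: [0.5762, 0.0038, 0.1376]
tool_rot: [0.99, 0.138, 0.002, 0.001]
ft_force: [0.2, 0.3, 0.1]
grip_width: 0.0585
grip_force: 27.1
```

Run:
```python
from h import *
st=bot.get_state(); print(st['tcp_pos'],st['ft_force'],st['grip_width'])
c=snap('scene','s2'); t=snap('top','t2'); f=np.hstack([cv2.resize(c['frame'][150:350,200:400],(400,400)),cv2.resize(t['frame'][150:350,250:450],(400,400))]); cv2.imwrite('pics/c2.png',f[:,:,::-1])
```

```text
[0.57615839 0.00378409 0.13760393] [0.18976178 0.29934983 0.11852347] 0.05848185881992063
```

View pics/c2.png

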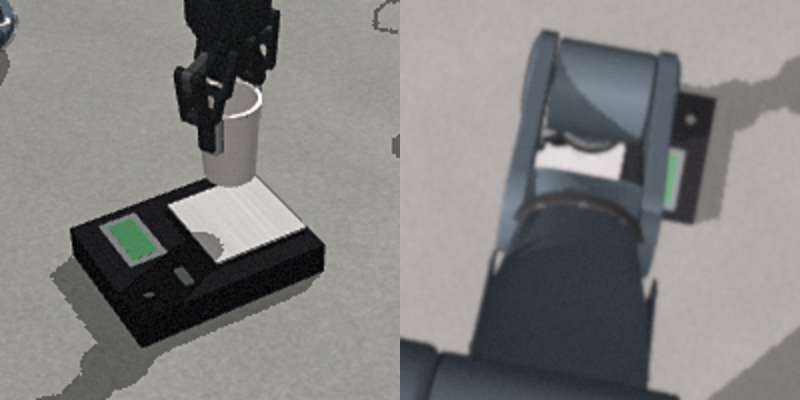

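The crop shows the cup held upright over the pan, and the top view is blocked by the arm. I'll correct by 3 mm and lower it.

servo_tool([
  [-0.01, 0.03, -0.15, 0],
  [-0.01, 0.03, -0.35, 0],
  [-0.01, 0.03, -0.46, 0],
  [-0.01, 0.03, -0.52, 0],
  [-0.01, 0.03, -0.52, 0],
])

```text
t: 6.5
tcp_pos: [0.5709, 0.0106, 0.0839]
tool_rot: [0.99, 0.14, -0.002, -0.001]
ft_force: [0.0, -0.6, 0.7]
grip_width: 0.0586
grip_force: 27.1
```

servo_tool([
  [0, 0, -0.02, 0],
  [0, 0, -0.03, 0],
  [0, 0, -0.03, 0],
])

```text
t: 6.75
tcp_pos: [0.573, 0.0094, 0.0829]
tool_rot: [0.99, 0.139, 0.001, 0.0]
ft_force: [-0.9, -0.1, -0.4]
grip_width: 0.0587
grip_force: 27.1
```

servo_tool([
  [0, -0.01, -0.02, 0],
  [0, -0.01, -0.02, 0],
  [0, -0.01, -0.02, 0],
])

```text
t: 7.0
tcp_pos: [0.5733, 0.0086, 0.0817]
tool_rot: [0.99, 0.139, 0.001, -0.0]
ft_force: [-1.3, 2.3, 4.9]
grip_width: 0.0586
grip_force: 27.1
```

servo_tool([
  [0, 0, -0.01, 0],
  [0, 0, -0.01, 0],
  [0, 0, -0.01, 0],
])

```text
t: 7.25
tcp_pos: [0.5735, 0.0088, 0.0817]
tool_rot: [0.99, 0.139, 0.001, -0.0]
ft_force: [-2.7, 2.3, 11.0]
grip_width: 0.0586
grip_force: 27.1
```

servo_tool([
  [0, 0, 0.015, 0],
  [0, 0, 0.015, 0],
])

```text
t: 7.42
tcp_pos: [0.5733, 0.0081, 0.0818]
tool_rot: [0.99, 0.139, 0.001, 0.0]
ft_force: [-0.4, -0.1, 2.2]
grip_width: 0.0588
grip_force: 27.1
```

servo_tool([
  [0, 0, 0, 0],
  [0, 0, 0, 0],
  [0, 0, 0, 0],
  [0, 0, 0, 0],
  [0, 0, 0, 0],
], gripper=-1)

```text
t: 7.83
tcp_pos: [0.5725, 0.0083, 0.0806]
tool_rot: [0.99, 0.139, -0.0, -0.0]
ft_force: [0.0, -0.1, -1.0]
grip_width: 0.0855
grip_force: 0.0
```

servo_tool([
  [0, 0, 0.05, 0],
  [0, 0, 0.2, 0],
  [0, 0, 0.4, 0],
  [0, 0, 0.7, 0],
  [0, 0, 1, 0],
])

```text
t: 8.25
tcp_pos: [0.5718, 0.0084, 0.1813]
tool_rot: [0.99, 0.139, -0.001, -0.0]
ft_force: [-0.0, 0.5, 1.5]
grip_width: 0.0855
grip_force: 0.0
```

servo_tool([
  [-0.3, -1, 0.4, 0],
  [-0.3, -1, 0.4, 0],
  [-0.3, -1, 0.4, 0],
  [-0.3, -1, 0.4, 0],
])

```text
t: 8.58
tcp_pos: [0.5432, -0.0964, 0.2238]
tool_rot: [0.991, 0.137, 0.002, 0.002]
ft_force: [0.7, 0.3, 0.1]
grip_width: 0.0856
grip_force: 0.0
```

servo_tool([
  [-0.3, -1, 0, 0],
  [-0.3, -1, 0, 0],
  [-0.3, -1, 0, 0],
  [-0.3, -1, 0, 0],
])

```text
t: 8.92
tcp_pos: [0.512, -0.1953, 0.2208]
tool_rot: [0.991, 0.137, 0.0, 0.001]
ft_force: [0.1, -0.2, 0.2]
grip_width: 0.0857
grip_force: 0.0
```

servo_tool([
  [-0.3, -1, 0, 0],
  [-0.3, -1, 0, 0],
  [-0.3, -1, 0, 0],
  [-0.3, -1, 0, 0],
  [-0.3, -1, 0, 0],
])

```text
t: 9.33
tcp_pos: [0.4826, -0.2913, 0.2204]
tool_rot: [0.99, 0.139, -0.0, -0.001]
ft_force: [-0.7, 0.7, -0.0]
grip_width: 0.0854
grip_force: 0.0
```

Run:
```python
from h import *
st=bot.get_state(); print(st['tcp_pos'],st['q'])
c=snap('scene','s3'); t=snap('top','t3'); f=np.hstack([cv2.resize(c['frame'][200:350,80:380],(500,250)),np.zeros((250,300,3),np.uint8)]); g=cv2.resize(t['frame'][180:310,300:560],(800,350+50)[:2] and (800,350)); cv2.imwrite('pics/c3.png',np.vstack([f,g])[:,:,::-1])
```

```text
[ 0.48257331 -0.29128614  0.22043189] [-7.41834321e-01  4.58676316e-01  1.59963640e+00  1.14927594e-03
  1.08459289e+00  5.50497138e-01]
```

View pics/c3.png

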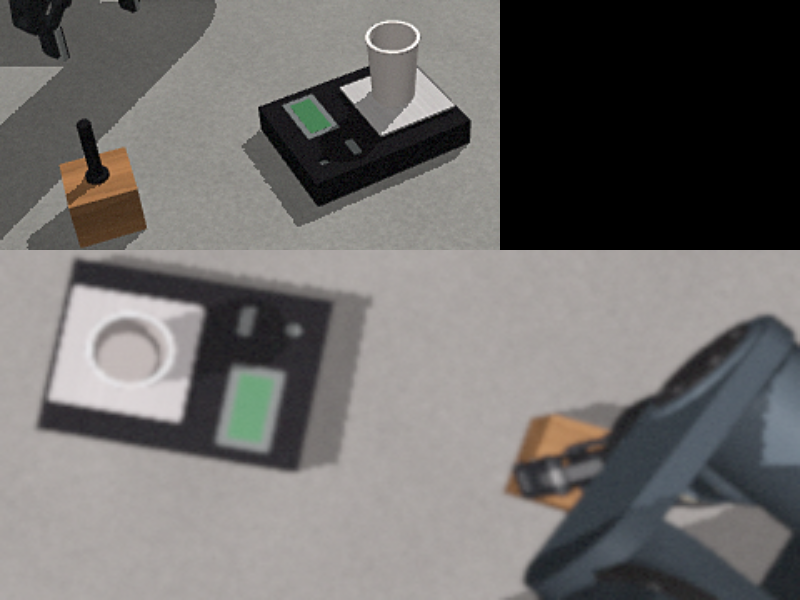

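The cup stands upright near the middle of the pan. In the scene view the stylus is upright in its block and unobstructed. Next I'll refine the stylus, tare and cup points with masks across both views.

Run:
```python
from h import *
def cen(c,box,m):
    x0,y0,x1,y1=box; v,u=np.nonzero(m[y0:y1,x0:x1]); return u.mean()+x0,v.mean()+y0,len(u)
t=dict(np.load('pics/top0.npz')); s=dict(np.load('pics/scene0.npz')); t3=dict(np.load('pics/t3.npz'))
G={k:cv2.cvtColor(c['frame'],cv2.COLOR_RGB2GRAY).astype(int) for k,c in(('t',t),('s',s),('t3',t3))}
a=cen(t,(391,205,401,215),G['t']>75); print('tare top',a,ray(t,*a[:2],.029))
g=G['s'][285:305,262:290]; print(g[4:18:1,4:24])
m=(G['s']<45); print('scene handle rows:')
for r in range(268,316,3):
    u=np.nonzero(m[r,115:160])[0]+115; print(r,u.min() if len(u) else 0,u.max() if len(u) else 0,len(u))
m=(G['t']<50)
for r in range(252,270):
    u=np.nonzero(m[r,478:510])[0]+478; print(r,u.min() if len(u) else 0,u.max() if len(u) else 0)
w=((G['t3']>190)*255).astype(np.uint8)
print('cup foot',ray(t3,342.6,217.1,.127), 'key',proj(s,[.5952,-.1199,.029]),proj(s,[.4763,-.3267,.135]),proj(s,[.4763,-.3267,.065]))
```

```text
tare top (np.float64(395.1904761904762), np.float64(209.14285714285714), 21) [ 0.59677559 -0.11975782  0.029     ]
[[ 30  19  20  25  35  21  33  23  23  25  27  29  18  27  24  28  29  26
   26  27]
 [ 23  30  24  26  29  20  27  21  16  28  25  11  31  16  33  23  22  23
   22  29]
 [ 22  23  22  31  26  23  23  22  24  36   8  25  32  26  21  25  16  27
   27  31]
 [ 13  29  23  26  24  29  26  24  20  36  14  28  16  20  23  30  26  32
   22  17]
 [ 25  26  23  32  28  31  19  17  15  22  19  26  30  26  34  30  21  33
   25  24]
 [ 26  22  21  26  23  22  15   8   0   0   2  13  26  27  31  20  31  27
   23  20]
 [ 23  19  35  32  26   1   6  11  10  14  15  13  15  22  30  23  25  29
   28  30]
 [ 18  20  25  28  26  11   9  55  65  64  49   1  32  20  21  32  24  26
   22  23]
 [ 28  24  26  20  34  31  87 146  74  81  86  25  33  17  20  29  27  25
   26  30]
 [ 28  16  26  23  24  11  54 113  76  77  16  21  26  28  28  25  22  31
   15  20]
 [ 27  30  33  21  24  20  19  22  19  24  23  15  18  20  29  30  26  35
   19  29]
 [ 34  24  25  24  25  25  25  25  31  25  27  27  29  26  29  25  24  22
   23  29]
 [ 35  24  29  29  27  34  23  27  33  21  23  22  23  15  30  30  17  28
   24  27]
 [ 21  20  29  24  18  27  22  19  33  25  31  19  28  28  20  24  21  32
   22  24]]
scene handle rows:
268 0 0 0
271 131 131 1
274 126 133 8
277 127 135 9
280 127 135 9
283 128 136 9
286 129 137 9
289 130 137 8
292 131 138 8
295 132 139 8
298 132 140 9
301 133 143 11
304 131 145 15
307 131 144 14
310 135 140 6
313 0 0 0
252 0 0
253 0 0
254 0 0
255 0 0
256 489 490
257 487 498
258 486 501
259 486 501
260 486 500
261 486 497
262 486 494
263 487 492
264 0 0
265 0 0
266 0 0
267 0 0
268 0 0
269 0 0
cup foot [0.56865672 0.00596639 0.127     ] key [272.04576081 297.0274494 ] [127.31256176 272.89578622] [135.64662854 302.91661586]
```

Run:
```python
from h import *
for n,b in(('t3',(318,195,365,240)),):
    c=dict(np.load(f'pics/{n}.npz')); f=c['frame'];x0,y0,x1,y1=b
    g=cv2.cvtColor(f,cv2.COLOR_RGB2GRAY); print(proj(c,[.5747,.0076,.127]),proj(c,[.5747,.0076,.045]))
    print(g[200:238:1,342]); print(g[217,322:364])
c=dict(np.load('pics/s3.npz')); g=cv2.cvtColor(c['frame'],cv2.COLOR_RGB2GRAY)
print('scene proj rim',proj(c,[.5747,.0076,.127])+[2,2],'foot',proj(c,[.5747,.0076,.042])+[2,2])
print('rim row',g[222,290:345]);print('rim col',g[205:240,315]); print('foot col',g[245:275,316])
```

```text
[341.83217723 214.30751082] [340.70756451 218.00064107]
[212 212 221 228 213 167 133 122 122 125 149 173 185 186 187 187 187 187
 188 185 186 188 187 187 186 186 185 187 195 211 222 221 217 215 215 216
 214 215]
[212 211 212 210 210 215 229 222 175 142 166 183 186 187 186 187 187 187
 187 187 187 188 187 187 187 187 185 180 150 138 167 183 199 221 210 180
 162 156 158 158 151 109]
scene proj rim [317.4686175  223.68453089] foot [318.15427604 258.37749096]
rim row [146 146 148 147 145 144 143 142 133 234 254 172 118 121 104 110 116 122
 115 119 123 126 118 123 128 127 127 126 124 129 126 124 129 126 126 128
 123 120 108 136 255 255  85 142 144 142 147 145 146 146 145 144 144 146
 142]
rim col [142 144 144 142 145 136 138 214 199 114 125 131 125 125 127 128 125 127
 123 128 126 125 126 121 120 201 249 105 119 119 120 119 121 122 124]
foot col [122 119 123 124 123 120 123 120 127 124 124 119 121 122 120 123 124 121
 118 117 121 118 124 122 121 114 115 218 201 198]
```

The cup is about 5 mm off the pan centre, which counts as "in the middle" on a 100 mm pan, so I'll leave it. Next I'll grasp the stylus.

servo_tool([
  [-0.03, -0.35, 0, 0],
  [-0.03, -0.35, 0, 0],
  [-0.03, -0.35, 0, 0],
  [-0.03, -0.35, 0, 0],
])

```text
t: 9.77
tcp_pos: [0.4799, -0.3248, 0.2206]
tool_rot: [0.99, 0.14, -0.0, -0.001]
ft_force: [0.1, 0.5, 0.1]
grip_width: 0.0854
grip_force: 0.0
```

servo_tool([
  [0, 0, -0.25, 0],
  [0, 0, -0.5, 0],
  [0, 0, -0.75, 0],
  [0, 0, -1, 0],
  [0, 0, -1, 0],
])

```text
t: 10.18
tcp_pos: [0.4772, -0.3223, 0.1165]
tool_rot: [0.99, 0.14, -0.003, -0.004]
ft_force: [0.1, 0.5, -0.2]
grip_width: 0.0852
grip_force: 0.0
```

servo_tool([
  [0, 0, -0.15, 0],
  [0, 0, -0.32, 0],
  [0, 0, -0.32, 0],
  [0, 0, -0.32, 0],
  [0, 0, -0.32, 0],
])

```text
t: 10.6
tcp_pos: [0.4804, -0.3266, 0.0902]
tool_rot: [0.99, 0.14, 0.001, 0.001]
ft_force: [0.9, 0.7, 0.1]
grip_width: 0.0851
grip_force: 0.0
```

Run:
```python
from h import *
st=bot.get_state(); print(st['tcp_pos'])
c=snap('scene','s4'); f=cv2.resize(c['frame'][210:360,80:200],(640,600) if 0 else (480,600)); cv2.imwrite('pics/c4.png',f[:,:,::-1])
```

```text
[ 0.48039523 -0.32664896  0.09021739]
```

View pics/c4.png

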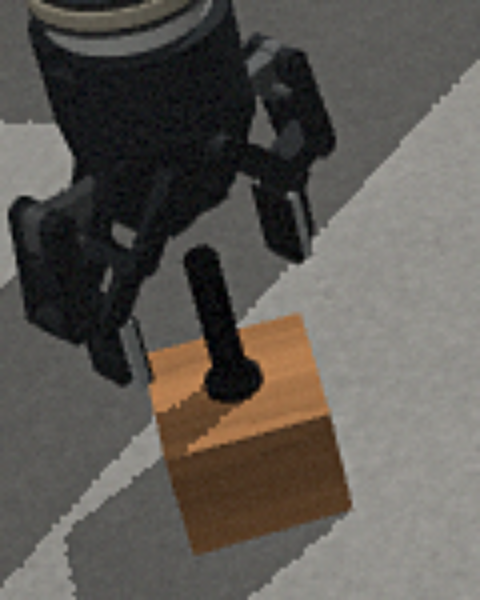

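The stylus handle, at about (212,300) in the crop, lies midway between the pads at (128,360) and (290,240). I'll close on it.

servo_tool([
  [0, 0, 0, 0],
  [0, 0, 0, 0],
  [0, 0, 0, 0],
  [0, 0, 0, 0],
  [0, 0, 0, 0],
], gripper=1, grip_force=50)

```text
t: 11.07
tcp_pos: [0.4796, -0.3268, 0.089]
tool_rot: [0.99, 0.139, 0.0, 0.0]
ft_force: [-0.8, 0.1, -0.3]
grip_width: 0.0257
grip_force: 0.0
```

servo_tool([
  [0, 0, 0, 0],
  [0, 0, 0, 0],
  [0, 0, 0, 0],
  [0, 0, 0, 0],
  [0, 0, 0, 0],
])

```text
t: 11.48
tcp_pos: [0.4795, -0.3266, 0.0887]
tool_rot: [0.99, 0.139, -0.0, -0.0]
ft_force: [-0.3, 0.5, 0.1]
grip_width: 0.0124
grip_force: 48.6
```

servo_tool([
  [0, 0, 0.2, 0],
  [0, 0, 0.45, 0],
  [0, 0, 0.7, 0],
  [0, 0, 0.9, 0],
  [0, 0, 0.9, 0],
])

```text
t: 11.9
tcp_pos: [0.4818, -0.3288, 0.1831]
tool_rot: [0.99, 0.14, 0.003, 0.004]
ft_force: [0.6, 0.1, -0.4]
grip_width: 0.0128
grip_force: 48.7
```

servo_tool([
  [0.1, 0.17, 0, 0],
  [0.2, 0.35, 0, 0],
  [0.3, 0.53, 0, 0],
  [0.4, 0.69, 0, 0],
  [0.4, 0.69, 0, 0],
])

```text
t: 12.32
tcp_pos: [0.5203, -0.2544, 0.1777]
tool_rot: [0.99, 0.141, -0.0, -0.001]
ft_force: [-0.3, 0.3, 0.3]
grip_width: 0.0127
grip_force: 48.8
```

servo_tool([
  [0.1, 0.17, 0, 0],
  [0.2, 0.35, -0.1, 0],
  [0.3, 0.53, -0.2, 0],
  [0.39, 0.69, -0.3, 0],
  [0.39, 0.69, -0.3, 0],
])

```text
t: 12.73
tcp_pos: [0.5579, -0.1856, 0.146]
tool_rot: [0.99, 0.141, -0.002, -0.002]
ft_force: [-0.7, 0.9, -0.2]
grip_width: 0.0132
grip_force: 48.8
```

servo_tool([
  [0.1, 0.17, 0, 0],
  [0.2, 0.35, -0.1, 0],
  [0.3, 0.53, -0.2, 0],
  [0.39, 0.69, -0.26, 0],
  [0.39, 0.69, -0.26, 0],
])

```text
t: 13.15
tcp_pos: [0.5975, -0.1177, 0.121]
tool_rot: [0.99, 0.141, -0.001, -0.001]
ft_force: [0.7, -0.3, -0.5]
grip_width: 0.0128
grip_force: 48.8
```

servo_tool([
  [0, 0, 0, 0],
  [0, 0, 0, 0],
])

```text
t: 13.32
tcp_pos: [0.5973, -0.1209, 0.1228]
tool_rot: [0.99, 0.139, -0.0, 0.0]
ft_force: [-0.3, -0.7, -0.6]
grip_width: 0.0129
grip_force: 48.8
```

Run:
```python
from h import *
st=bot.get_state(); print(st['tcp_pos'],st['grip_width'])
c=snap('scene','s5'); f=c['frame'][220:320,220:320]; cv2.imwrite('pics/c5.png',cv2.resize(f,(600,600),interpolation=0)[:,:,::-1])
for z in (.035,.055): print(z,proj(c,[.5955,-.12,z])+[2.3,2.3])
```

```text
[ 0.59728124 -0.12087543  0.12275341] 0.012856027579594188
0.035 [274.2079762  297.07421128]
0.055 [273.54506685 289.0867308 ]
```

View pics/c5.png

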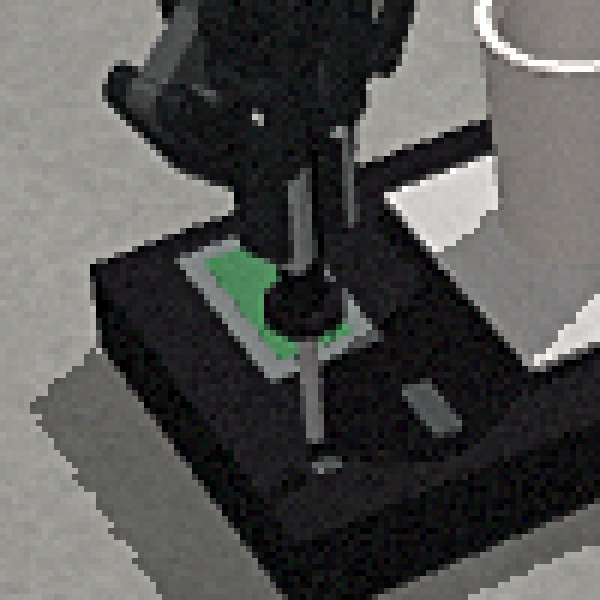

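The pin tip is at (272.4,293.8), 9 mm above the panel. The hole is at (274.2,296), so the tip needs about 3 mm mainly in +y. I'll correct and check numerically.

servo_tool([
  [0.01, 0.03, 0, 0],
  [0.01, 0.03, 0, 0],
  [0.01, 0.03, 0, 0],
])

```text
t: 13.62
tcp_pos: [0.5986, -0.1173, 0.1232]
tool_rot: [0.99, 0.139, 0.0, 0.0]
ft_force: [0.4, 0.4, -0.3]
grip_width: 0.0123
grip_force: 48.8
```

```bash
cat > pin.py <<'E'
from h import *
import sys
st=bot.get_state(); print(st['tcp_pos'],st['ft_force'])
c=snap('scene',sys.argv[1]); g=cv2.cvtColor(c['frame'],cv2.COLOR_RGB2GRAY)
print(g[278:301,266:284])
E
python3 pin.py s6
python3 - <<'E'
from h import *
t=snap('top','t6'); cv2.imwrite('pics/c6.png',cv2.resize(t['frame'][180:270,300:420],(800,600))[:,:,::-1])
E
```

```text
[ 0.59857708 -0.11726358  0.12317696] [ 0.35226129  0.44131888 -0.3374515 ]
[[114 117 115 109  88  97  98 101  88 143 139  77  38  34  16   9  19  23]
 [ 95 113 122  88 135 109  94  96  93  83  37   1  15   8   4  19  13  14]
 [131 134 133 138 134 138  94 102  91  37   3  12  26  12  17  10  28  23]
 [131 136 137 138  81  73  99 103 104  39  15  12  27  14  21  21  24  17]
 [147 121  66  18  17  17 113 106  98  68   6  20  27  13  15  19  15  22]
 [ 57   9  21  19  24  11  78 104 103  54   3  11  18  16  24  19  25  14]
 [ 23  23  27  36  28  10  86 106 103  57  12  21  15  20  20  19  17  17]
 [ 27  31  36  27  26  10  81 109 103  54   7  18  15  13  17  18  16  12]
 [ 29  20  22  28  32  31  51 108 105  76  17   9  18   5  13  15  24  15]
 [ 29  33  27  26  27  12  56 107 101  76   2  18   9  18  26  25   7  26]
 [ 30  25  23  31  31  30  46 108 101  97   6   7  13  10  18   7  16   9]
 [ 35  32  31  16  31  27  26 107 107  95  15  12  14   5  24  28  14   6]
 [ 25  28  26  28  26  24  36 112 102  99   1  19  17  16  19  21  13  22]
 [ 30  33  34  28  33  16  18 109 111 100   2  14   9  16  18   5  22  17]
 [ 30  26  34  37  31  34  16  89 116  55   4  13  12  22  18  17  13  19]
 [ 22  29  29  29  29  34  26  13  10  14  20  17  12  22  11  28  15  17]
 [ 33  26  31  19  21  17   9  11   1  14  18  18  11  24  24  12  18  17]
 [ 31  14  17  36  27  13   6  20  12  11  13  10  18  17  14  19  22  19]
 [ 28  22  24  24  34   8  18  58  70  72  51  12  34  34   1  12  19  17]
 [ 31  33  31  25  32  29  97  94  90  89  91  26  27  27  35  37  37  11]
 [ 29  29  23  31  22  14  60 126  51  55  19  30  25  35  25  32  31  23]
 [ 21  28  20  13  17  17  34  19  18  25  26  23  24  41  31  33  24  30]
 [ 24  25  13  24  14  12  33  26  27  23  25  30  27  30  31  32  22  28]]
```

View pics/c6.png

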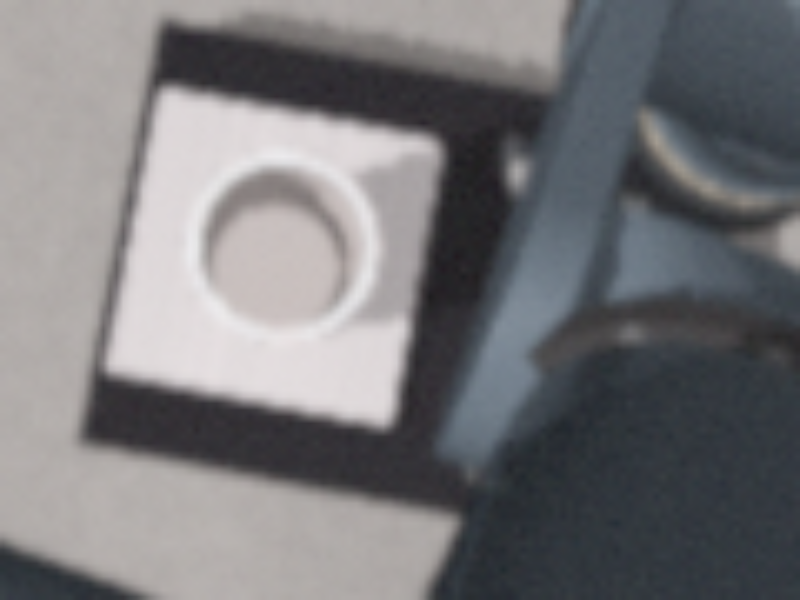

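The pin is now centred in column (274) and about 1 px short in row. The cup is untouched. I'll nudge it and lower to just over the mouth.

servo_tool([
  [0.013, -0.012, -0.04, 0],
  [0.013, -0.012, -0.07, 0],
  [0.013, -0.012, -0.07, 0],
  [0.013, -0.012, -0.07, 0],
])

```text
t: 14.05
tcp_pos: [0.5996, -0.1178, 0.1153]
tool_rot: [0.99, 0.139, -0.0, -0.0]
ft_force: [-0.1, 1.3, 0.5]
grip_width: 0.0127
grip_force: 48.8
```

```bash
python3 pin.py s7
```

```text
[ 0.59962559 -0.11777105  0.11530852] [-0.09358365  1.2610128   0.45110117]
[[120 123  37  10  11   8   0   8  17   8   2  54  47  42  12   8  12  20]
 [100 119 137  89 112  46  38  39  65  36  58  17  19   9  22   7  23  24]
 [132 129 136 146 144 149 116 117 111  76   6  23  15  16  14  25  17  17]
 [130 136 137 142  83  80 107 104 103  71   0   6  21  16  21  19  24   7]
 [139 117  77  17   8  11  81 109 100  54   1   5  23  12  21   1  17  27]
 [ 59  18  21  25  25  23  79 104 106  50  17   7  19  24  22  29  29  17]
 [  9  29  30  26  28  13  53 105 110  80   1  19  13  25  16  15  19   2]
 [ 30  28  27  22  25  10  54 108 104  69   6  15  14  15  24  20  14  22]
 [ 31  22  35  26  18  29  51 108 103  71   7  17  24  15  21  21  28  17]
 [ 29  23  30  29  22  20  48 110 107  90  18  23  16  19  13  29  22  20]
 [ 35  23  37  30  29  26  30 115 103  98   3  13   9  17  17   9   9  17]
 [ 29  23  31  31  31  30  19 110 106  96   0  20   9  25  16  26  24   8]
 [ 31  29  23  34  23  17  28 110 104  99   9  11  19  23  22  18  15  17]
 [ 27  15  27  30  26  25  21 113 104  96  51  16  23  26  13  15  22   9]
 [ 29  29  27  34  27  27  24 109 102 101  39  20  20  23  19   8   9  17]
 [ 32  29  34  25  31  21  21 117 107  97  75  11  17  20  21  17  11  13]
 [ 27  29  24  29  29  23  12  79 104 101  69   8   1  18  25  11  23  19]
 [ 25  29  24  32  28   7   7  57 112 102  22   0  17  21  19  15  19  21]
 [ 33  27  28  23  20   5  12  46  96  89  49   0  21  30  17  19  17  18]
 [ 19  26  23  23  32  40  96  93  84  86  97  34  25  32  31  33  32  15]
 [ 30  29  32  33  19  22  50 125  52  51  16  19  21  29  33  29  29  28]
 [ 25  33  12   9   7  14  13   6  25  19  28  30  32  22  32  29  29  35]
 [ 25  27  22  26  11  17  29  30  26  34  30  31  25  32  30  28  31  35]]
```

The tip is now 1.6 mm above the mouth and centred within about 2 mm. I'll go in.

servo_tool([
  [0.005, -0.01, -0.02, 0],
  [0.005, -0.01, -0.04, 0],
  [0.005, -0.01, -0.05, 0],
  [0.005, -0.01, -0.05, 0],
])

```text
t: 14.43
tcp_pos: [0.6002, -0.1188, 0.1104]
tool_rot: [0.99, 0.139, -0.0, -0.0]
ft_force: [0.1, -0.3, -0.0]
grip_width: 0.0131
grip_force: 48.8
```

servo_tool([
  [0, 0, -0.01, 0],
  [0, 0, -0.02, 0],
  [0, 0, -0.02, 0],
])

```text
t: 14.68
tcp_pos: [0.6003, -0.1188, 0.1086]
tool_rot: [0.99, 0.139, -0.0, -0.0]
ft_force: [0.2, -1.4, 0.8]
grip_width: 0.0123
grip_force: 48.8
```

The tip has entered the hole with no contact force, so I'll press now.

servo_tool([
  [0, 0, -0.015, 0],
  [0, 0, -0.03, 0],
  [0, 0, -0.04, 0],
  [0, 0, -0.04, 0],
])

```text
t: 15.02
tcp_pos: [0.6006, -0.1189, 0.105]
tool_rot: [0.99, 0.139, 0.0, 0.0]
ft_force: [-0.5, 0.2, 2.6]
grip_width: 0.0127
grip_force: 48.9
```

servo_tool([
  [0, 0, -0.01, 0],
  [0, 0, -0.01, 0],
  [0, 0, -0.01, 0],
])

```text
t: 15.27
tcp_pos: [0.6006, -0.1189, 0.1041]
tool_rot: [0.99, 0.139, 0.0, 0.0]
ft_force: [0.7, 0.9, 2.7]
grip_width: 0.0126
grip_force: 48.9
```

servo_tool([
  [0, 0, -0.01, 0],
  [0, 0, -0.01, 0],
  [0, 0, -0.01, 0],
])

```text
t: 15.52
tcp_pos: [0.6007, -0.1189, 0.1034]
tool_rot: [0.99, 0.139, 0.0, 0.0]
ft_force: [-0.3, 0.9, 5.9]
grip_width: 0.0125
grip_force: 49.7
```

servo_tool([
  [0, 0, -0.01, 0],
  [0, 0, -0.01, 0],
  [0, 0, -0.01, 0],
])

```text
t: 15.77
tcp_pos: [0.6009, -0.119, 0.1032]
tool_rot: [0.99, 0.139, 0.001, 0.0]
ft_force: [-0.3, 1.2, 9.2]
grip_width: 0.0129
grip_force: 50.0
```

The force has risen to 9 N at a hard stop at the expected depth, so the button is home. I'll hold briefly, retract and carry the stylus back.

servo_tool([
  [0, 0, 0, 0],
  [0, 0, 0, 0],
  [0, 0, 0, 0],
])

```text
t: 16.02
tcp_pos: [0.6009, -0.1189, 0.1032]
tool_rot: [0.99, 0.139, 0.001, 0.0]
ft_force: [-1.4, 0.3, 10.0]
grip_width: 0.0126
grip_force: 50.0
```

servo_tool([
  [0, 0, 0.05, 0],
  [0, 0, 0.2, 0],
  [0, 0, 0.4, 0],
  [0, 0, 0.65, 0],
  [0, 0, 0.8, 0],
])

```text
t: 16.43
tcp_pos: [0.6008, -0.119, 0.1833]
tool_rot: [0.99, 0.139, 0.001, 0.0]
ft_force: [1.0, -0.2, -0.5]
grip_width: 0.0125
grip_force: 48.9
```

servo_tool([
  [-0.1, -0.17, 0, 0],
  [-0.2, -0.35, 0, 0],
  [-0.3, -0.53, 0, 0],
  [-0.4, -0.69, 0, 0],
  [-0.4, -0.69, 0, 0],
])

```text
t: 16.85
tcp_pos: [0.5585, -0.1904, 0.1812]
tool_rot: [0.99, 0.138, -0.001, 0.0]
ft_force: [-0.5, 0.9, -1.1]
grip_width: 0.0127
grip_force: 48.9
```

servo_tool([
  [-0.1, -0.17, 0, 0],
  [-0.2, -0.35, 0, 0],
  [-0.3, -0.53, 0, 0],
  [-0.4, -0.69, 0, 0],
  [-0.4, -0.69, 0, 0],
])

```text
t: 17.27
tcp_pos: [0.5192, -0.259, 0.1813]
tool_rot: [0.99, 0.138, -0.001, 0.0]
ft_force: [0.2, -0.4, -0.3]
grip_width: 0.0125
grip_force: 48.9
```

servo_tool([
  [-0.1, -0.17, 0, 0],
  [-0.2, -0.35, 0, 0],
  [-0.3, -0.53, 0, 0],
  [-0.4, -0.69, 0, 0],
  [-0.4, -0.69, 0, 0],
])

```text
t: 17.68
tcp_pos: [0.4798, -0.3278, 0.1815]
tool_rot: [0.99, 0.138, -0.0, 0.0]
ft_force: [0.5, -0.7, 0.7]
grip_width: 0.0129
grip_force: 48.9
```

servo_tool([
  [0, 0, 0, 0],
  [0, 0, 0, 0],
  [0, 0, 0, 0],
])

```text
t: 17.93
tcp_pos: [0.481, -0.3245, 0.1816]
tool_rot: [0.99, 0.14, -0.0, -0.0]
ft_force: [0.1, 0.4, -0.1]
grip_width: 0.0127
grip_force: 48.9
```

servo_tool([
  [-0.015, -0.02, -0.15, 0],
  [-0.015, -0.02, -0.3, 0],
  [-0.015, -0.02, -0.37, 0],
  [-0.015, -0.02, -0.37, 0],
])

```text
t: 18.27
tcp_pos: [0.4784, -0.326, 0.1431]
tool_rot: [0.99, 0.14, -0.001, -0.002]
ft_force: [-0.5, 0.5, -1.3]
grip_width: 0.0125
grip_force: 48.9
```

servo_tool([
  [0, 0, 0, 0],
  [0, 0, 0, 0],
])

```text
t: 18.43
tcp_pos: [0.4796, -0.3278, 0.1454]
tool_rot: [0.99, 0.14, 0.0, 0.0]
ft_force: [-0.9, 0.2, -0.9]
grip_width: 0.0126
grip_force: 48.9
```

Run:
```python
from h import *
print(bot.get_state()['tcp_pos'])
c=snap('scene','s8'); f=c['frame'][250:350,90:190]; cv2.imwrite('pics/c8.png',cv2.resize(f,(600,600),interpolation=0)[:,:,::-1])
```

```text
[ 0.47956295 -0.32782874  0.14539107]
```

View pics/c8.png

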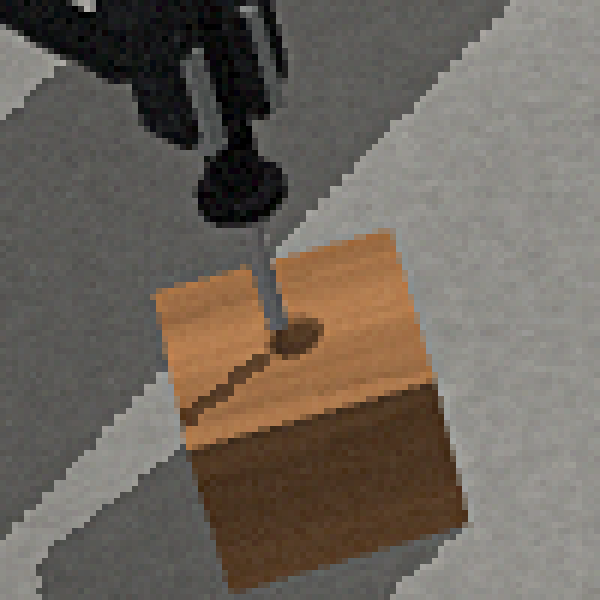

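The hole is at about (298,338) in the crop. The pin tip projects to about (280,340) at the mouth plane, so it needs about 5.5 mm to the image right. I'll correct by (+3,+4.5) mm.

servo_tool([
  [0.03, 0.045, 0, 0],
  [0.03, 0.045, 0, 0],
  [0.03, 0.045, 0, 0],
  [0.03, 0.045, 0, 0],
])

```text
t: 18.82
tcp_pos: [0.4821, -0.3233, 0.1451]
tool_rot: [0.99, 0.14, 0.0, 0.0]
ft_force: [0.3, -1.1, -0.3]
grip_width: 0.0127
grip_force: 48.9
```

Run:
```python
from h import *
print(bot.get_state()['tcp_pos'])
c=snap('scene','s9'); g=cv2.cvtColor(c['frame'],cv2.COLOR_RGB2HSV); f=c['frame'][292:316,128:150].astype(int)
print('sat');print(g[292:314,130:148,1]);print('val');print(g[292:314,130:148,2])
```

```text
[ 0.4820945  -0.32334871  0.14513916]
sat
[[  3  11   5   3   9   5  11  14  89  86 167 158 155 146 137 148 150 141]
 [ 15   6   6   6  74  16   5  16  98 164 151 151 143 145 143 145 138 145]
 [103 102 131 161 154  27   8  13  43 150 147 144 140 137 143 143 136 140]
 [152 152 144 144 147  98  27   8  23 148 150 146 139 138 141 143 143 139]
 [140 145 146 139 151  96  21  11  31  74 143 145 139 139 139 140 134 142]
 [140 143 144 144 144 152  35   3  20  90 153 148 146 139 145 143 144 142]
 [143 143 142 145 146 157  22  14   6  26 152 144 143 138 142 141 145 141]
 [141 144 137 135 145 148 103  13  20  19 151 145 137 141 143 141 139 136]
 [141 144 135 147 142 148 102  31   8  24  88 146 141 136 142 142 138 143]
 [140 144 134 147 140 144 155  38   5  21  95 146 141 138 145 140 140 136]
 [139 137 144 139 141 140 147  55  11   9  35 149 145 144 141 137 147 141]
 [144 139 143 139 146 144 147  84  17  19  31 161 137 142 143 145 141 136]
 [142 142 141 144 145 139 146 158  17  17  67 158 151 162 140 141 142 143]
 [138 142 134 141 146 145 173 152 154 161 155 165 139 135 140 142 143 142]
 [141 14
[... 1547 characters left out ...]
 98  96 187 176 180 182]
 [179 179 185 181 164 135  53  72  81  84  89  79  77 117 195 182 175 171]
 [188 180 179 169 174  97  67  73  80  83  86  78  79 155 180 167 167 165]
 [175 175 172 174 162  79  56  69  75  79  73  77 121 171 161 161 160 160]
 [176 177 183 191 186 101  59  59  76  73  78 131 173 169 161 162 161 165]
 [179 177 178 177  91  85  68  72 127 123 180 165 166 163 160 158 157 152]
 [169 171 172  93  98  93 101 177 174 169 162 159 156 152 156 158 157 166]
 [169 174  82  96  93 100 176 159 159 155 154 158 157 166 162 161 162 163]
 [170  89  92  88  97 165 153 158 158 157 158 159 161 164 160 159 158 159]
 [ 84  85  92  85 167 161 161 160 164 164 161 163 156 157 159 153 149 155]]
```

The hole centre is at (139,306) and the pin tip projects to about (139.5,306), so they are aligned. I'll insert in stages.

servo_tool([
  [-0.004, -0.005, -0.05, 0],
  [-0.004, -0.005, -0.1, 0],
  [-0.004, -0.005, -0.15, 0],
  [-0.004, -0.005, -0.15, 0],
])

```text
t: 19.2
tcp_pos: [0.4807, -0.3232, 0.1283]
tool_rot: [0.99, 0.139, -0.001, -0.001]
ft_force: [-0.9, -0.2, -0.6]
grip_width: 0.0125
grip_force: 48.9
```

servo_tool([
  [0, 0, -0.07, 0],
  [0, 0, -0.14, 0],
  [0, 0, -0.2, 0],
  [0, 0, -0.2, 0],
])

```text
t: 19.53
tcp_pos: [0.4807, -0.3231, 0.1081]
tool_rot: [0.99, 0.139, -0.001, -0.001]
ft_force: [0.3, 0.4, -0.8]
grip_width: 0.0125
grip_force: 48.9
```

servo_tool([
  [0, 0, -0.04, 0],
  [0, 0, -0.08, 0],
  [0, 0, -0.12, 0],
  [0, 0, -0.14, 0],
  [0, 0, -0.14, 0],
])

```text
t: 19.95
tcp_pos: [0.4811, -0.3237, 0.0953]
tool_rot: [0.99, 0.14, -0.0, -0.0]
ft_force: [-0.6, -0.7, -1.3]
grip_width: 0.0124
grip_force: 48.9
```

servo_tool([
  [0, 0, -0.01, 0],
  [0, 0, -0.03, 0],
  [0, 0, -0.04, 0],
  [0, 0, -0.04, 0],
])

```text
t: 20.28
tcp_pos: [0.4812, -0.3238, 0.0916]
tool_rot: [0.99, 0.139, -0.0, -0.0]
ft_force: [-1.2, -0.5, -1.6]
grip_width: 0.0126
grip_force: 48.9
```

servo_tool([
  [0, 0, -0.01, 0],
  [0, 0, -0.02, 0],
  [0, 0, -0.02, 0],
])

```text
t: 20.53
tcp_pos: [0.4812, -0.3238, 0.0897]
tool_rot: [0.99, 0.139, -0.0, -0.0]
ft_force: [-2.7, -0.3, 0.5]
grip_width: 0.0128
grip_force: 48.9
```

servo_tool([
  [0, 0, -0.008, 0],
  [0, 0, -0.008, 0],
  [0, 0, -0.008, 0],
])

```text
t: 20.78
tcp_pos: [0.4813, -0.3238, 0.0889]
tool_rot: [0.99, 0.14, -0.0, -0.0]
ft_force: [-3.1, -1.1, 0.6]
grip_width: 0.0128
grip_force: 48.9
```

It's seated within a fraction of a millimetre. I'll release and retreat.

servo_tool([
  [0, 0, 0, 0],
  [0, 0, 0, 0],
  [0, 0, 0, 0],
  [0, 0, 0, 0],
  [0, 0, 0, 0],
], gripper=-1)

```text
t: 21.2
tcp_pos: [0.4819, -0.3239, 0.0891]
tool_rot: [0.99, 0.139, 0.0, 0.0]
ft_force: [-0.3, -0.2, 0.0]
grip_width: 0.0724
grip_force: 0.0
```

servo_tool([
  [0, 0, 0, 0],
  [0, 0, 0, 0],
  [0, 0, 0, 0],
  [0, 0, 0, 0],
  [0, 0, 0, 0],
])

```text
t: 21.62
tcp_pos: [0.4815, -0.3239, 0.089]
tool_rot: [0.99, 0.139, 0.0, 0.0]
ft_force: [-0.9, 0.4, -0.5]
grip_width: 0.0853
grip_force: 0.0
```

servo_tool([
  [0, 0, 0.1, 0],
  [0, 0, 0.3, 0],
  [0, 0, 0.6, 0],
  [0, 0, 0.9, 0],
  [0, 0, 1, 0],
])

```text
t: 22.03
tcp_pos: [0.4834, -0.3256, 0.1939]
tool_rot: [0.99, 0.139, 0.003, 0.003]
ft_force: [-0.2, -0.4, 0.3]
grip_width: 0.0854
grip_force: 0.0
```

servo_tool([
  [-0.2, -0.5, 0.5, 0],
  [-0.2, -1, 0.5, 0],
  [-0.2, -1, 0.5, 0],
  [-0.2, -1, 0.5, 0],
  [-0.2, -1, 0.5, 0],
])

```text
t: 22.45
tcp_pos: [0.4611, -0.4258, 0.2397]
tool_rot: [0.99, 0.138, 0.001, 0.001]
ft_force: [-0.3, 1.6, 0.2]
grip_width: 0.0852
grip_force: 0.0
```

Run:
```python
from h import *
st=bot.get_state(); print(st['tcp_pos'],st['t'])
c=snap('scene','s10'); cv2.imwrite('pics/c10.png',cv2.resize(c['frame'][120:360,80:460],(800,505))[:,:,::-1])
```

```text
[ 0.46110261 -0.42575246  0.23972287] 22.45
```

View pics/c10.png

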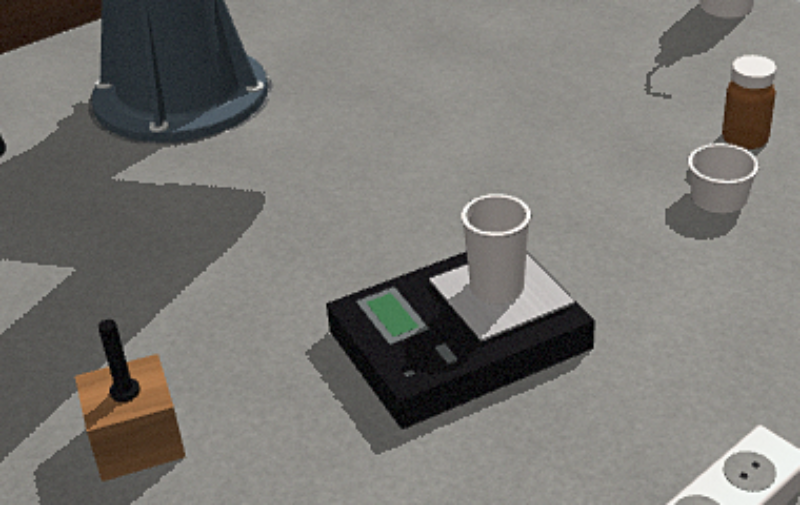

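The stylus stands seated in its block at (122,390) in the crop, and the cup is upright on the pan at (496,250). The low cup and the jar have not moved, so I'm handing in.

```bash
python3 -c "
from station import bot
print(bot.sign_off())"
```

```text
the job is handed in; nothing more can be done
None
```

I handed the job in at about 22.5 s: the tall cup is upright on the pan (about 5 mm off centre), the tare button was pressed to its stop at about 10 N, the stylus is back in its block, and the oblong key, low cup and jar were not touched.

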